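# Load a ferrite core into the spring magazine

## Robot

A 6-joint arm with a two-finger parallel gripper is mounted at the origin on the work surface. World frame = base frame: x ahead of the robot, y to its left, z up, the work surface at z = 0. Lengths are in m, angles in degrees, forces in N, time in s.
With the tool pointing down it reaches from about 0.35 to 0.875 m from the base axis. Payload 4.2 kg.
Tool frame: the origin (TCP) lies on the centre line of the jaws, within the pads' length; the fingertips stand 17 mm ahead of it and the grasp point (between the pads) lies 2 mm behind it; z points along the fingers, y is the direction in which the jaws open and shut (so a half turn about z gives the same grasp; the last joint's range is limited). The gripper opens to 87 mm and grips with 3 to 60 N. Pads are 19 mm wide; open, the fingers measure 117 mm over their backs; the gripper's body (75 mm by 190 mm) begins 51 mm behind the grasp point.
Start: joints at [14.817, 22.042, 0.453, 0, -68.411, -14.817], TCP at [0.625, 0, 0.24] pointing down, gripper open.
Joint ranges: [-179.83, 179.83], [-69.29, 118.12], [-61.27, 80.66], [-181.25, 117.63], [-171.15, -9.14], [-177.46, 177.46]. Speed limits (degrees/s): [159.86, 159.86, 180, 180, 180, 180].

## Interface

Orientations are given as a 3x3 rotation matrix whose columns are the frame's x, y, z axes.
In Python, from station import * gives the robot as it stands.
- The arm moves only by the tool play_rows, never from a script. Its argument "targets" is a list that holds one entry, the list of rows, each a list of 5 numbers: the closure, from 0 (fully open) to 1 (shut), then the shift along the world's x, y, z in m, then the turn about the world's z in rad. In form: [[[gripper, x, y, z, twist], ...]]. A call has 1 to 5 rows; each row is the pose to reach, as a shift and turn from the pose commanded when the call began; what a row does not reach only later rows make up. A row lasts 1/12 s, in which the tool goes at most 41.7 mm and 7.16 degrees, less where a joint would pass 70% of its speed; a pose out of reach is approached as far as the arm can. A call with a gripper value outside its range is refused whole. The fingers move at their own pace and stop on an object; the grip force is fixed at half the most. Time passes only in rows, so rows that repeat a pose let the fingers close. It gives the time, the measured TCP pose, the force and the opening at its end, in the units of the state.
- sense(): the state, without advancing time (a new reading comes with each control period).
- capture(name): name is "scene" or "side" or "wrist"; returns the picture (400x640x3 uint8, blue, green, red); there is no depth.
- get_calibration(name): a dict with "camera_matrix" (3x3 intrinsics, pixels), "T" (4x4, takes a point from camera to world coordinates). Camera axes: x right, y up, looking along -z (the intrinsics and any distortion apply to the point x, -y, -z); pixel columns grow to the right and rows downward; lengths in m; the calibration is good to about 2 mm. A picture is of the moment at which its call begins: read the wrist's pose just before it. get_calibration takes no time and is no camera call; for the wrist camera it gives the pose at the moment of the call.
- finish_job(): hands the job in, once; it reports no verdict.
The state is a dict: "time_s": time; "joints": joint angles; "joint_velocities": joint speeds; "effort": joint torques, N m; "tcp_pos": TCP position; "ee_rot": TCP orientation; "wrist_force": force on the tool from outside, world axes, zero at the start; "moment": the same for the moment, N m; "gripper_width": opening from 0.0 (shut) to 1.0 (fully open).
Only numpy, scipy, OpenCV 4.12 (cv2) and the standard library are available. Lean on these libraries where they do the work, as an engineer would, in place of code of your own. Each camera call takes 0.05 s, during which the arm holds its last target. There are 200 camera calls.

## Task

The upright spring magazine on the repair bench already holds one ferrite core. Take the core of the same kind from the mat (the solid round one of the same diameter; the ring, the smaller disc and the square block do not belong), lay it flat in the magazine's mouth and press it down against the spring until the two side catches snap in over it. Leave it held under the catches.

Things in the scene. Friction and masses are not known exactly. Their poses are not given: they have to be found in the camera images.
- core: The core to load: solid flat dark-grey ferrite disc, 50 mm diameter, 14 mm thick, flat on the mat, tiny light dot mid-top. Origin: centre of its underside, z up. Not wanted nearby, all 14 mm thick: a 50 mm ring with a 29 mm hole, a 32 mm disc, a 46 mm square block.
- magazine: Fixed magazine: aluminium base 130 x 90 x 12 mm, four guide posts, inner faces 26.5 mm from the stack axis up to 93 mm height, then flared outwards to 115 mm. Origin: centre of the base's underside on the table, on the stack axis, z up. Catches on grey pillars at its +x and -x sides; the +y and -y sides are open (38 mm between posts) for fingers holding a core across the y axis.
- mouth (a point): Point on the stack axis 82 mm above the table: a core laid in the mouth rests about here (underside 79 to 82 mm high) on the slopes of two steel catches. Catch undersides 70 mm high, tips 20 mm off the axis; light springs let them slide out. Pressed mid-top with up to 15 N the core spreads them; with its top below 70 mm they snap in over it and it stays, underside at 56 mm.
- follower (a joint): Brass follower plate under the stack, pushed up by a coil spring (4 N at the top, 0.2 N more per mm). 0 m at its upper stop as at the start, with one core on it (top 69.5 mm high); grows going down: 0.0135 m with two cores under the catches; hard stop at 0.022 m (new core's top then about 61.5 mm high).
There are look-alikes about, which are no part of the job. Leave any blue or turquoise look-alike of the core alone.

How it is judged (in metres and radians):
At the end, for the whole second after the job is handed in: The wanted core lies flat (within about 7 degrees) and at rest in the magazine, within 8 mm of its axis, under both catches: its underside 50 to 60 mm above the magazine's underside, with the follower held more than 10 mm down from its upper stop (z of core in the frame of magazine between 0.05 and 0.06 m and horizontal distance between core and magazine below 0.008 m and angle between core's own z axis and vertical below 0.12 rad and value of joint follower above 0.01 m and linear speed of core below 0.02 m/s); the robot touches nothing.
It also fails if it takes over 40 s, if anything falls off the work surface, if the arm or the gripper's body presses on something with over 40 N, if the wrist force passes 120 N, or if a joint passes its speed limit or range.

## Working session

There is one attempt and no reset: what is moved stays moved. The work goes in short steps, Python scripts to look and compute and a tool call to move; the robot and the scene stay as the last step left them, time stands still between calls to the robot, and variables do not carry over. Pictures are saved under pics/ and viewed, on a budget of 10 in all, crops included, one or two more only if the job needs it, and the job is handed in when it is done.

Besides the shell and the picture viewer there is one more tool, called after ">>>" as name(argument=value, ...) on one line, values as JSON. play_rows: Moves the arm, as the interface text tells. Its arguments: {"type":"object","properties":{"targets":{"type":"array","items":{"type":"array","items":{"type":"array","items":{"type":"number"}}}}},"required":["targets"]}

```bash
mkdir -p pics; cat > h.py <<'E'
from station import *
import numpy as np, cv2
def ray(name,u,v,z,cal=None):
    c=cal or get_calibration(name);K=np.array(c["camera_matrix"]);T=np.array(c["T"])
    d=np.linalg.inv(K)@[u,v,1];d=T[:3,:3]@[d[0],-d[1],-d[2]];o=T[:3,3]
    return o+d*(z-o[2])/d[2]
def proj(name,p,cal=None):
    c=cal or get_calibration(name);K=np.array(c["camera_matrix"]);T=np.array(c["T"])
    q=T[:3,:3].T@(np.array(p)-T[:3,3]);q=K@[q[0],-q[1],-q[2]];return q[:2]/q[2]
E
python3 - <<'E'
from h import *
for n in("scene","side","wrist"):
    c=get_calibration(n);print(n,{k:np.round(v,3).tolist() if k in("T","camera_matrix") else v for k,v in c.items()})
a=capture("scene");b=capture("side")
cv2.imwrite("pics/a.png",a);cv2.imwrite("pics/b.png",b);cv2.imwrite("pics/w.png",capture("wrist"))
print(sense())
E
```

```text
scene {'camera_matrix': [[379.644, 0.0, 320.96], [0.0, 379.644, 196.313], [0.0, 0.0, 1.0]], 'T': [[-0.058, -0.685, 0.726, 1.145], [0.998, -0.047, 0.035, 0.019], [0.01, 0.727, 0.687, 0.63], [0.0, 0.0, 0.0, 1.0]]}
side {'camera_matrix': [[480.272, 0.0, 324.579], [0.0, 480.272, 197.495], [0.0, 0.0, 1.0]], 'T': [[0.976, 0.157, -0.15, 0.389], [-0.216, 0.647, -0.731, -0.753], [-0.018, 0.746, 0.666, 0.743], [0.0, 0.0, 0.0, 1.0]]}
wrist {'camera_matrix': [[279.851, 0.0, 319.613], [0.0, 279.851, 198.564], [0.0, 0.0, 1.0]], 'T': [[-1.0, -0.002, 0.001, 0.624], [0.001, -0.961, -0.275, -0.075], [0.002, -0.275, 0.961, 0.383], [0.0, 0.0, 0.0, 1.0]]}
{'time_s': 0.15, 'joints': array([ 1.48183282e+01,  2.20810707e+01,  3.97687131e-01, -1.73466917e-02,
       -6.84115271e+01, -1.48173151e+01]), 'joint_velocities': array([ 0.02976902, -0.02887201,  0.28625862,  0.11652455, -0.02620213,
        0.05226173]), 'effort': array([ 3.86667998e-04, -3.91052306e+01,  1.87588084e+01,  4.22235444e+00,
        1.23758311e-02, -1.38926293e-04]), 'tcp_pos': array([6.24579122e-01, 2.14548629e-05, 2.38714144e-01]), 'ee_rot': array([[-9.38213359e-05, -9.99998595e-01, -1.67339349e-03],
       [-9.99999984e-01,  9.40749835e-05, -1.51498742e-04],
       [ 1.51655953e-04,  1.67337925e-03, -9.99998588e-01]]), 'wrist_force': array([ 0.13038469, -0.01902745,  0.69382224]), 'moment': array([-0.00652831,  0.02273465, -0.06568634]), 'gripper_width': 1.004200342204713}
```

View pics/a.png

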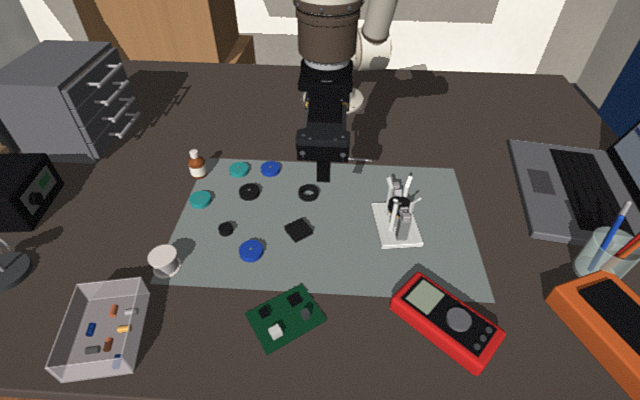

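View pics/w.png

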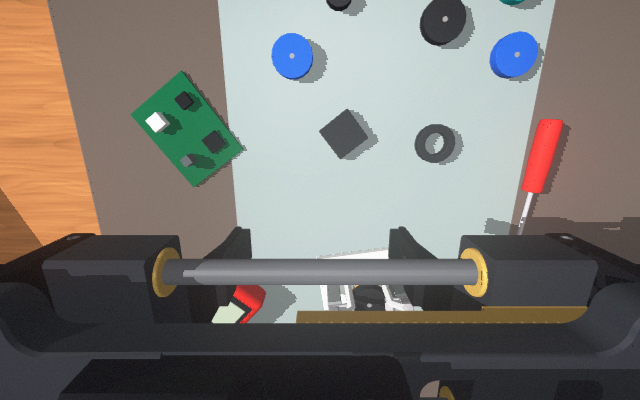

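The wrist view shows the wanted core, solid with a light dot, at (444,20). The ring is at (435,144), the block at (344,134), and the magazine is partly hidden at the bottom. In the scene view the core is at (249,191) and the magazine at about (397,222). I'll zoom in on the magazine from two cameras.

```bash
python3 - <<'E'
from h import *
a=cv2.imread("pics/a.png");b=cv2.imread("pics/b.png")
p=ray("scene",249,190,.014);print("core",p, ray("wrist",444,19,.014))
for u,v in((270,169),(239,170),(226,229),(308,192)):print(ray("scene",u,v,.014))
m=ray("scene",398,223,.02);print("mag",m)
q=proj("side",m+[0,0,.05]);print(q)
x,y=np.clip(q.astype(int),[66,80],[574,320])
A=cv2.resize(a[160:260,350:450],(400,400),interpolation=2);B=cv2.resize(b[y-80:y+80,x-66:x+94],(400,400),interpolation=2)
print("B origin",x-66,y-80,"scale2.5; A origin 350,160 scale 4")
cv2.imwrite("pics/c.png",np.hstack([A,B]))
E
```

```text
core [ 0.4838444  -0.18552751  0.014     ] [ 0.47945411 -0.18586367  0.014     ]
[ 0.40161015 -0.1476793   0.014     ]
[ 0.41111429 -0.22549181  0.014     ]
[ 0.61062283 -0.21060992  0.014     ]
[ 0.48113651 -0.04380723  0.014     ]
mag [0.57349892 0.16111394 0.02      ]
[322.13549889 147.9923425 ]
B origin 256 67 scale2.5; A origin 350,160 scale 4
```

View pics/c.png

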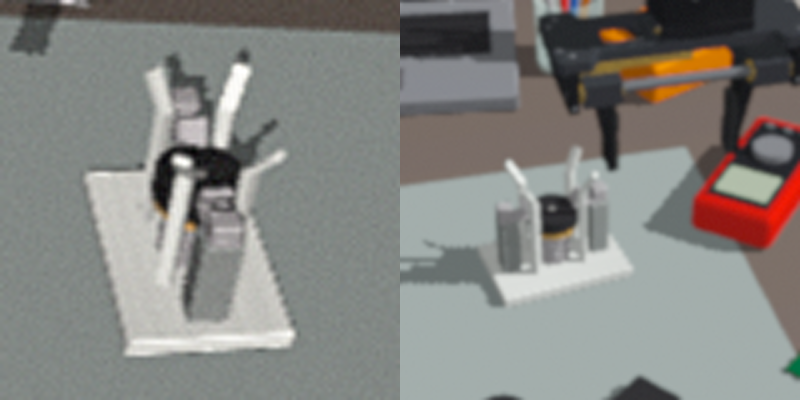

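In the left crop the base's top corners are at (87,172), (126,342) and (293,333). In the right crop they are near (80,243), (107,297) and (232,263).

```bash
python3 - <<'E'
from h import *
A=[ray("scene",350+(u+.5)/4-.5,160+(v+.5)/4-.5,.012) for u,v in((87,172),(126,341),(293,333))]
B=[ray("side",256+(u)/2.5,67+v/2.5,.012) for u,v in((80,244),(107,297),(232,263))]
for P in (A,B):
    print(np.round(P,4).tolist(),"ctr",(P[0]+P[2])/2)
    for i,j in((0,1),(1,2)):
        d=P[j]-P[i];print(np.linalg.norm(d),np.degrees(np.arctan2(d[1],d[0])))
# inner core dark blob centre
print(ray("scene",350+199/4,160+170/4,.0695),ray("side",256+155/2.5,67+203/2.5,.0695))
E
```

```text
[[0.5052, 0.1066, 0.012], [0.6309, 0.1221, 0.012], [0.6197, 0.2103, 0.012]] ctr [0.56243511 0.15843179 0.012     ]
0.12667340741042926 7.034716196681817
0.08896027632523891 97.27908608981042
[[0.4921, 0.1917, 0.012], [0.5038, 0.1052, 0.012], [0.631, 0.1267, 0.012]] ctr [0.56158037 0.15922811 0.012     ]
0.0873007480674132 -82.30632755545597
0.12902203019566275 9.58493426065175
[0.56023383 0.15861706 0.0695    ] [0.56388394 0.16334004 0.0695    ]
```

>>> play_rows(targets=[[[0,-0.024,-0.031,0,-0.119],[0,-0.048,-0.062,0,-0.238],[0,-0.072,-0.093,0,-0.357],[0,-0.096,-0.124,-0.01,-0.476],[0,-0.12,-0.155,-0.02,-0.595]]])

```text
time_s: 0.57
tcp_pos: [0.5039, -0.156, 0.2197]
ee_rot: [[-0.565, -0.825, 0.001], [-0.825, 0.565, 0.0], [-0.001, -0.001, -1.0]]
wrist_force: [0.9, -1.7, -0.3]
gripper_width: 1.001
```

>>> play_rows(targets=[[[0,-0.023,-0.03,-0.01,-0.119],[0,-0.023,-0.03,-0.02,-0.238],[0,-0.023,-0.03,-0.03,-0.357],[0,-0.023,-0.03,-0.04,-0.476],[0,-0.023,-0.03,-0.06,-0.595]]])

```text
time_s: 0.98
tcp_pos: [0.4829, -0.1856, 0.1607]
ee_rot: [[-0.931, -0.366, 0.004], [-0.366, 0.931, -0.001], [-0.004, -0.002, -1.0]]
wrist_force: [0.9, -0.5, -0.9]
gripper_width: 0.998
```

>>> play_rows(targets=[[[0,0,0,0,-0.119],[0,0,0,0,-0.238],[0,0,0,0,-0.238],[0,0,0,0,-0.238]]])

```text
time_s: 1.32
tcp_pos: [0.482, -0.185, 0.1595]
ee_rot: [[-0.989, -0.145, -0.0], [-0.145, 0.989, 0.0], [0.0, 0.0, -1.0]]
wrist_force: [0.5, -0.9, 1.6]
gripper_width: 0.998
```

```bash
python3 - <<'E'
from h import *
s=sense();print(s["tcp_pos"],s["ee_rot"][:,1],s["joints"])
c=get_calibration("wrist");np.savez("c1.npz",**c);cv2.imwrite("pics/w1.png",capture("wrist"))
print(proj("wrist",[.4815,-.1857,.014],c))
E
```

```text
[ 0.48195005 -0.1849718   0.1594505 ] [-1.45321316e-01  9.89384511e-01  6.18030065e-05] [-2.96507724e+00  1.59143322e+01 -2.12708900e+01 -1.43913046e-03
 -5.28270884e+01 -7.86781664e+01]
[318.80262894 191.75592146]
```

View pics/w1.png

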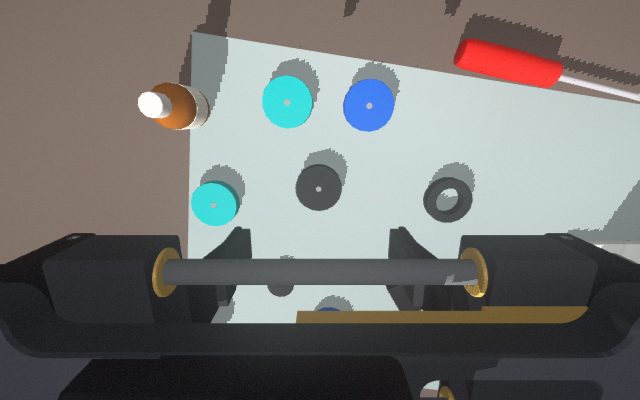

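The core's dot is at (318.5,188.5), clear of its neighbours by a wide margin. It sits about 3 px above the predicted point, so I shift x by −3 mm and descend.

>>> play_rows(targets=[[[0,-0.003,-0.0005,-0.035,0],[0,-0.003,-0.0005,-0.07,0],[0,-0.003,-0.0005,-0.105,0],[0,-0.003,-0.0005,-0.125,0],[0,-0.003,-0.0005,-0.14,0]]])

```text
time_s: 1.78
tcp_pos: [0.4778, -0.1853, 0.0174]
ee_rot: [[-0.99, -0.144, -0.003], [-0.144, 0.99, 0.0], [0.003, 0.001, -1.0]]
wrist_force: [0.8, 1.6, 2.4]
gripper_width: 1.002
```

>>> play_rows(targets=[[[0,0,0,0,0],[0.6,0,0,0,0],[0.6,0,0,0,0],[0.6,0,0,0,0],[0.6,0,0,0,0]]])

```text
time_s: 2.2
tcp_pos: [0.4792, -0.1855, 0.0199]
ee_rot: [[-0.99, -0.143, 0.001], [-0.143, 0.99, -0.0], [-0.001, -0.0, -1.0]]
wrist_force: [0.2, 0.2, 0.9]
gripper_width: 0.779
```

```bash
python3 - <<'E'
from h import *
c=dict(np.load("c1.npz"));print(ray("wrist",318.5,188.3,.014,c))
E
```

```text
[ 0.47778345 -0.1865643   0.014     ]
```

>>> play_rows(targets=[[[0.6,-0.0015,-0.001,0,0],[0.6,-0.0015,-0.001,0,0],[0.6,-0.0015,-0.001,0,0],[0.6,-0.0015,-0.001,0,0],[0.6,-0.0015,-0.001,0,0]]])

```text
time_s: 2.62
tcp_pos: [0.4773, -0.1866, 0.0197]
ee_rot: [[-0.99, -0.142, -0.0], [-0.142, 0.99, -0.0], [0.0, -0.0, -1.0]]
wrist_force: [-0.9, -0.1, 2.2]
gripper_width: 0.566
```

>>> play_rows(targets=[[[0.6,0,0,0,0],[0.6,0,0,0,0],[0.6,0,0,0,0],[0.6,0,0,0,0],[0.6,0,0,0,0]]])

```text
time_s: 3.03
tcp_pos: [0.4774, -0.1865, 0.0197]
ee_rot: [[-0.99, -0.142, -0.0], [-0.142, 0.99, -0.0], [0.0, -0.0, -1.0]]
wrist_force: [-1.5, -0.7, 2.2]
gripper_width: 0.561
```

>>> play_rows(targets=[[[0.6,0,0,0.03,0],[0.6,0,0,0.065,0],[0.6,0,0,0.1,0],[0.6,0,0.015,0.13,0],[0.6,0.005,0.04,0.155,0]]])

```text
time_s: 3.45
tcp_pos: [0.4822, -0.1471, 0.1764]
ee_rot: [[-0.99, -0.139, 0.002], [-0.139, 0.99, 0.0], [-0.002, -0.0, -1.0]]
wrist_force: [1.1, 0.7, -1.6]
gripper_width: 0.566
```

>>> play_rows(targets=[[[0.6,0.008,0.033,0.01,0],[0.6,0.016,0.066,0.02,0],[0.6,0.024,0.099,0.03,0],[0.6,0.032,0.132,0.04,0],[0.6,0.04,0.165,0.04,0]]])

```text
time_s: 3.87
tcp_pos: [0.5236, 0.0206, 0.2163]
ee_rot: [[-0.99, -0.143, 0.004], [-0.143, 0.99, 0.001], [-0.004, 0.001, -1.0]]
wrist_force: [1.3, -0.4, -1.3]
gripper_width: 0.562
```

>>> play_rows(targets=[[[0.6,0.01,0.035,0,0],[0.6,0.02,0.07,0,0],[0.6,0.03,0.105,0,0],[0.6,0.04,0.14,0,0],[0.6,0.04,0.14,0,0]]])

```text
time_s: 4.28
tcp_pos: [0.5641, 0.1642, 0.2132]
ee_rot: [[-0.989, -0.147, 0.001], [-0.147, 0.989, 0.002], [-0.002, 0.002, -1.0]]
wrist_force: [-0.5, -0.7, -1.4]
gripper_width: 0.562
```

>>> play_rows(targets=[[[0.6,0,0,0,0],[0.6,0,0,0,0],[0.6,0,0,0,0]]])

```text
time_s: 4.53
tcp_pos: [0.562, 0.1578, 0.2141]
ee_rot: [[-0.99, -0.142, -0.001], [-0.142, 0.99, -0.0], [0.001, -0.0, -1.0]]
wrist_force: [-0.6, -1.6, -1.4]
gripper_width: 0.564
```

```bash
python3 - <<'E'
from h import *
s=sense();print(s["tcp_pos"],s["ee_rot"][:,1],s["wrist_force"],s["gripper_width"])
c=get_calibration("wrist");np.savez("c2.npz",**c);w=capture("wrist");cv2.imwrite("pics/w2.png",w)
x,y=proj("wrist",[.562,.159,.0695],c).astype(int);print(x,y)
y0=max(0,y-100);cv2.imwrite("pics/w2z.png",cv2.resize(w[y0:y0+200,x-133:x+133],None,fx=3,fy=3,interpolation=2));print(x-133,y0)
E
```

```text
[0.56198025 0.15778394 0.21405271] [-1.41500347e-01  9.89938190e-01 -1.77266857e-04] [-0.59850427 -1.63406378 -1.35280803] 0.5638903934543454
320 192
187 92
```

View pics/w2z.png

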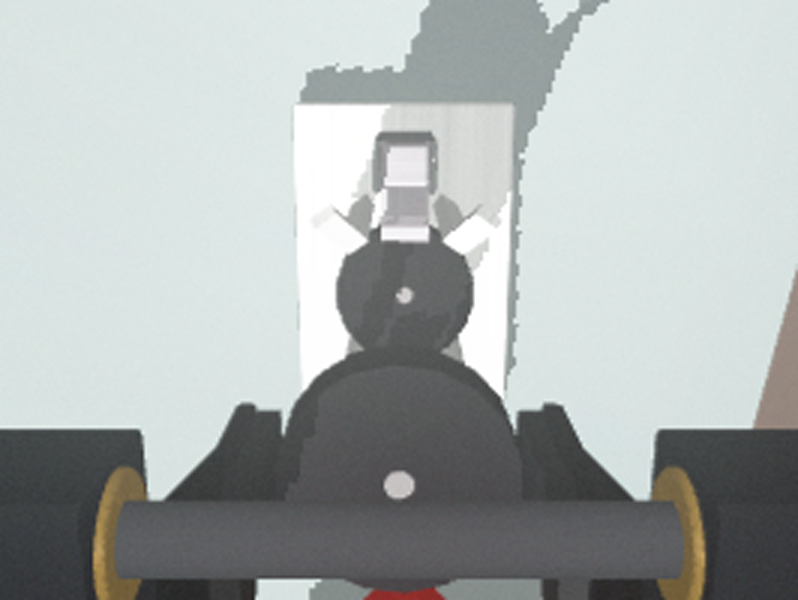

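The held core's dot is visible at crop (399,485) and the loaded core's dot at (405,296). The base edges run parallel to the tool, so the yaw is good.

```bash
python3 - <<'E'
from h import *
c=dict(np.load("c2.npz"))
f=lambda u,v,z:ray("wrist",187+(u+.5)/3-.5,92+(v+.5)/3-.5,z,c)
h=f(399,485,.2141-.0197+.014);m=f(405,296,.0695);print(h,m,m-h)
E
```

```text
[0.56263897 0.15804119 0.2084    ] [0.55922544 0.1597562  0.0695    ] [-0.00341353  0.001715   -0.1389    ]
```

>>> play_rows(targets=[[[0.6,-0.0035,0.0017,-0.02,0],[0.6,-0.0035,0.0017,-0.045,0],[0.6,-0.0035,0.0017,-0.065,0],[0.6,-0.0035,0.0017,-0.075,0],[0.6,-0.0035,0.0017,-0.075,0]]])

```text
time_s: 5.0
tcp_pos: [0.5575, 0.1586, 0.1373]
ee_rot: [[-0.99, -0.141, -0.005], [-0.141, 0.99, -0.002], [0.005, -0.002, -1.0]]
wrist_force: [-1.2, -1.2, -0.8]
gripper_width: 0.562
```

>>> play_rows(targets=[[[0.6,0,0,0,0],[0.6,0,0,0,0]]])

```text
time_s: 5.17
tcp_pos: [0.56, 0.1603, 0.1411]
ee_rot: [[-0.99, -0.142, 0.003], [-0.142, 0.99, 0.001], [-0.003, 0.001, -1.0]]
wrist_force: [-1.1, 0.6, -0.9]
gripper_width: 0.562
```

```bash
python3 - <<'E'
from h import *
s=sense();print(s["tcp_pos"],s["wrist_force"])
c=get_calibration("wrist");w=capture("wrist")
b=capture("side");a=capture("scene")
W=cv2.resize(w[120:300,230:410],(400,400),interpolation=2)
B=cv2.resize(b[110:190,275:355],(400,400),interpolation=2)
cv2.imwrite("pics/d.png",np.hstack([W,B]))
f=lambda u,v,z:ray("wrist",u,v,z,c)
np.savez("c3.npz",**c)
E
```

```text
[0.56003292 0.16028515 0.14108184] [-1.05683853  0.58500214 -0.91739318]
```

View pics/d.png

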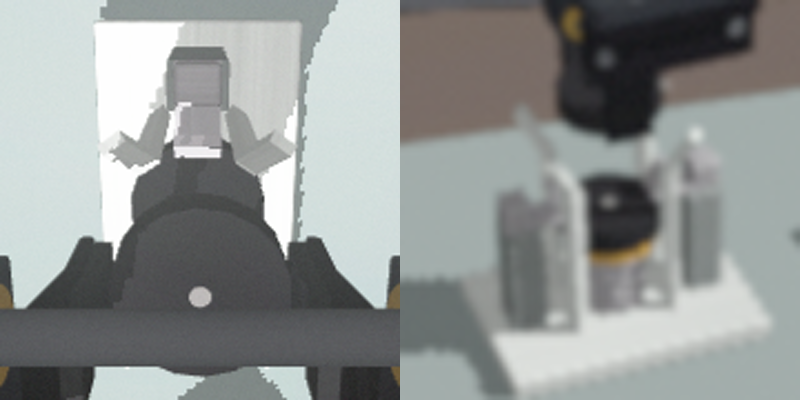

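```bash
python3 - <<'E'
from h import *
print("mag dot side",ray("side",275+208/5,110+200/5,.0695))
print("held edges side", [proj("side",[.56+d,.1603,.1214]) for d in(-.025,0,.025)])
c=dict(np.load("c3.npz"))
s=400/180
print("held wrist",ray("wrist",230+200/s,120+297/s,.1355,c), "base far edge mid", ray("wrist",230+198/s,120+21/s,.012,c))
R=sense()["ee_rot"];print(ray("wrist",230+198/s,120+21/s,.012,c)-.065*np.array([-R[0,0],-R[1,0],0])*-1)
print(sense()["tcp_pos"])
E
```

```text
mag dot side [0.55916122 0.15704511 0.0695    ]
held edges side [array([305.37004976, 132.34138772]), array([316.02038909, 130.8600641 ]), array([326.59885844, 129.38873666])]
held wrist [0.56085833 0.16079633 0.1355    ] base far edge mid [0.49527845 0.15084918 0.012     ]
[0.55961639 0.16010122 0.012     ]
[0.55971419 0.1605221  0.14096495]
```

All the views agree to about 1.5 mm. I'll make a small correction and lower the core into the mouth.

>>> play_rows(targets=[[[0.6,-0.001,-0.001,-0.008,0],[0.6,-0.001,-0.001,-0.015,0],[0.6,-0.001,-0.001,-0.022,0],[0.6,-0.001,-0.001,-0.026,0],[0.6,-0.001,-0.001,-0.03,0]]])

```text
time_s: 5.73
tcp_pos: [0.5577, 0.1591, 0.1085]
ee_rot: [[-0.99, -0.142, -0.001], [-0.142, 0.99, -0.001], [0.001, -0.001, -1.0]]
wrist_force: [0.2, 0.5, -1.6]
gripper_width: 0.563
```

>>> play_rows(targets=[[[0.6,0,0,-0.002,0],[0.6,0,0,-0.004,0],[0.6,0,0,-0.006,0],[0.6,0,0,-0.008,0],[0.6,0,0,-0.008,0]]])

```text
time_s: 6.15
tcp_pos: [0.5579, 0.1592, 0.1013]
ee_rot: [[-0.99, -0.142, -0.0], [-0.142, 0.99, -0.0], [0.0, -0.0, -1.0]]
wrist_force: [-0.2, 0.6, -0.7]
gripper_width: 0.568
```

>>> play_rows(targets=[[[0.6,0,0,-0.001,0],[0.6,0,0,-0.002,0],[0.6,0,0,-0.002,0]]])

```text
time_s: 6.4
tcp_pos: [0.5584, 0.1593, 0.1001]
ee_rot: [[-0.99, -0.143, 0.001], [-0.143, 0.99, 0.0], [-0.001, 0.0, -1.0]]
wrist_force: [0.1, 0.5, 1.4]
gripper_width: 0.563
```

>>> play_rows(targets=[[[0.45,0,0,0,0],[0.3,0,0,0,0],[0.2,0,0,0,0],[0.2,0,0,0,0],[0.2,0,0,0,0]]])

```text
time_s: 6.82
tcp_pos: [0.5579, 0.1592, 0.0994]
ee_rot: [[-0.99, -0.142, -0.0], [-0.142, 0.99, 0.0], [0.0, 0.0, -1.0]]
wrist_force: [-1.1, 0.8, 0.1]
gripper_width: 0.758
```

>>> play_rows(targets=[[[0.2,0,0,0.03,0],[0.2,0,0,0.06,0],[0.2,0,0,0.075,0],[0.2,0,0,0.075,0],[0.2,0,0,0.075,0]]])

```text
time_s: 7.23
tcp_pos: [0.5581, 0.1595, 0.1753]
ee_rot: [[-0.99, -0.142, 0.002], [-0.142, 0.99, 0.001], [-0.002, 0.001, -1.0]]
wrist_force: [-0.2, -0.3, -0.4]
gripper_width: 0.797
```

```bash
python3 - <<'E'
from h import *
s=sense();print(s["tcp_pos"],s["wrist_force"],s["gripper_width"])
c=get_calibration("wrist");np.savez("c4.npz",**c);w=capture("wrist")
b=capture("side")
W=cv2.resize(w[120:300,230:410],(400,400),interpolation=2)
B=cv2.resize(b[110:190,275:355],(400,400),interpolation=2)
cv2.imwrite("pics/e.png",np.hstack([W,B]))
E
```

```text
[0.55814886 0.15947463 0.17531477] [-0.23210885 -0.31839244 -0.41489634] 0.7966853017880392
```

View pics/e.png

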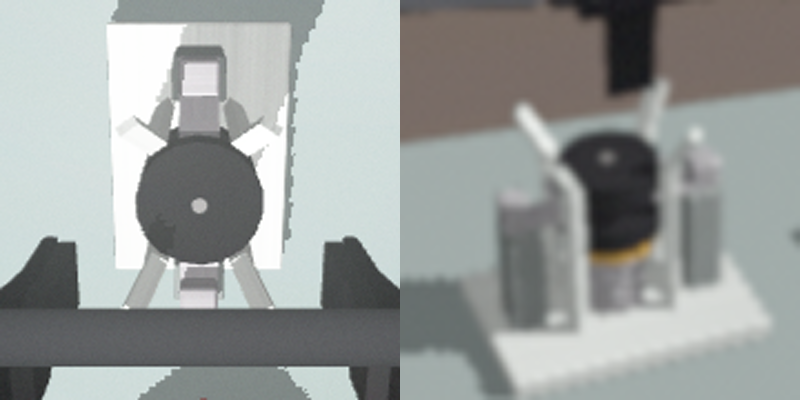

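The core lies flat and centred in the mouth, with its dot at (200,206) in the left crop. Next I close the jaws and press.

```bash
python3 - <<'E'
from h import *
c=dict(np.load("c4.npz"));s=400/180
print(ray("wrist",230+199.5/s,120+206/s,.095,c),ray("side",275+206/5,110+157/5,.095))
E
```

```text
[0.55911999 0.16001833 0.095     ] [0.5587522  0.15606802 0.095     ]
```

>>> play_rows(targets=[[[1,0,0,0,0],[1,0,0,0,0],[1,0,0,0,0],[1,0,0,0,0],[1,0,0,0,0]]])

```text
time_s: 7.75
tcp_pos: [0.5579, 0.1592, 0.1742]
ee_rot: [[-0.99, -0.142, -0.001], [-0.142, 0.99, -0.0], [0.001, -0.0, -1.0]]
wrist_force: [0.1, -0.2, -0.0]
gripper_width: 0.504
```

>>> play_rows(targets=[[[1,0,0,0,0],[1,0,0,0,0],[1,0,0,0,0],[1,0,0,0,0],[1,0,0,0,0]]])

```text
time_s: 8.17
tcp_pos: [0.558, 0.1592, 0.1746]
ee_rot: [[-0.99, -0.142, 0.0], [-0.142, 0.99, 0.0], [-0.0, 0.0, -1.0]]
wrist_force: [-0.6, -0.4, -0.5]
gripper_width: 0.126
```

>>> play_rows(targets=[[[1,0.001,0,-0.02,0],[1,0.001,0,-0.04,0],[1,0.001,0,-0.05,0],[1,0.001,0,-0.055,0],[1,0.001,0,-0.058,0]]])

```text
time_s: 8.58
tcp_pos: [0.5589, 0.1591, 0.116]
ee_rot: [[-0.99, -0.142, -0.001], [-0.142, 0.99, -0.001], [0.001, -0.001, -1.0]]
wrist_force: [-0.2, -0.4, 0.9]
gripper_width: 0.006
```

>>> play_rows(targets=[[[1,0,0,-0.002,0],[1,0,0,-0.004,0],[1,0,0,-0.007,0],[1,0,0,-0.01,0],[1,0,0,-0.01,0]]])

```text
time_s: 9.0
tcp_pos: [0.5595, 0.1595, 0.1071]
ee_rot: [[-0.99, -0.142, 0.001], [-0.142, 0.99, 0.001], [-0.002, 0.001, -1.0]]
wrist_force: [0.3, 0.0, 1.7]
gripper_width: 0.008
```

>>> play_rows(targets=[[[1,0,0,-0.002,0],[1,0,0,-0.004,0],[1,0,0,-0.006,0],[1,0,0,-0.008,0],[1,0,0,-0.01,0]]])

```text
time_s: 9.42
tcp_pos: [0.5597, 0.1596, 0.0971]
ee_rot: [[-0.99, -0.143, 0.002], [-0.143, 0.99, 0.001], [-0.002, 0.001, -1.0]]
wrist_force: [-0.1, -0.3, 3.7]
gripper_width: 0.007
```

>>> play_rows(targets=[[[1,0,0,-0.002,0],[1,0,0,-0.004,0],[1,0,0,-0.006,0],[1,0,0,-0.008,0],[1,0,0,-0.01,0]]])

```text
time_s: 9.83
tcp_pos: [0.5597, 0.1596, 0.087]
ee_rot: [[-0.99, -0.143, 0.002], [-0.143, 0.99, 0.001], [-0.002, 0.0, -1.0]]
wrist_force: [1.6, 0.6, 3.6]
gripper_width: 0.006
```

>>> play_rows(targets=[[[1,0,0,-0.002,0],[1,0,0,-0.004,0],[1,0,0,-0.005,0],[1,0,0,-0.005,0],[1,0,0,-0.005,0]]])

```text
time_s: 10.25
tcp_pos: [0.5597, 0.1596, 0.0819]
ee_rot: [[-0.99, -0.143, 0.002], [-0.143, 0.99, 0.001], [-0.002, 0.0, -1.0]]
wrist_force: [2.9, 0.5, 5.2]
gripper_width: 0.006
```

```bash
python3 - <<'E'
from h import *
b=capture("side");a=capture("scene")
A=cv2.resize(a[170:250,360:440],(400,400),interpolation=2)
B=cv2.resize(b[110:190,275:355],(400,400),interpolation=2)
cv2.imwrite("pics/f.png",np.hstack([A,B]));print(sense()["wrist_force"])
E
```

```text
[2.79629814 0.8298912  5.63712024]
```

View pics/f.png

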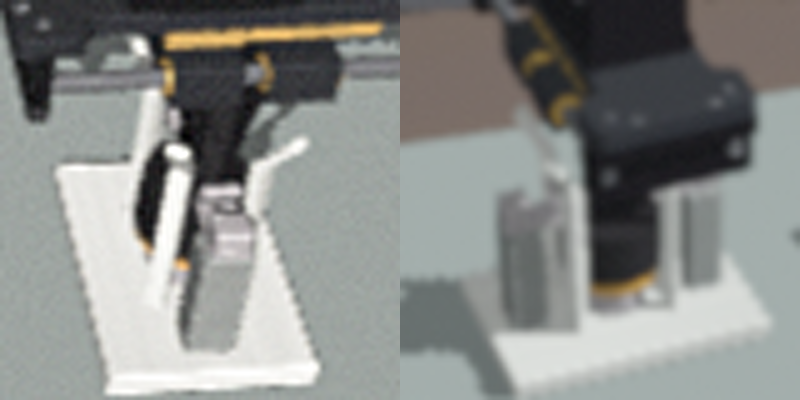

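The follower has visibly gone down and the fingertip is at 65 mm, which is 5 mm below the catch undersides. I'll press a touch more and then lift.

>>> play_rows(targets=[[[1,0,0,-0.0015,0],[1,0,0,-0.0015,0],[1,0,0,0.002,0],[1,0,0,0.005,0],[1,0,0,0.01,0]]])

```text
time_s: 10.77
tcp_pos: [0.557, 0.1584, 0.0907]
ee_rot: [[-0.99, -0.141, -0.005], [-0.141, 0.99, -0.002], [0.005, -0.001, -1.0]]
wrist_force: [-0.3, -0.5, -0.3]
gripper_width: 0.005
```

>>> play_rows(targets=[[[1,0,0,0.02,0],[1,0,0,0.04,0],[1,0,0,0.065,0],[1,0,0,0.085,0],[1,0,0,0.085,0]]])

```text
time_s: 11.18
tcp_pos: [0.5589, 0.1591, 0.1797]
ee_rot: [[-0.99, -0.142, 0.002], [-0.142, 0.99, 0.001], [-0.002, 0.001, -1.0]]
wrist_force: [0.7, 0.0, 0.6]
gripper_width: 0.008
```

>>> play_rows(targets=[[[1,0,0,0,0],[1,0,0,0,0],[1,0,0,0,0]]])

```text
time_s: 11.43
tcp_pos: [0.5573, 0.1584, 0.1746]
ee_rot: [[-0.99, -0.142, -0.005], [-0.142, 0.99, -0.002], [0.005, -0.001, -1.0]]
wrist_force: [-0.3, 0.2, 0.1]
gripper_width: 0.004
```

```bash
python3 - <<'E'
from h import *
s=sense();print(s["tcp_pos"],s["wrist_force"])
c=get_calibration("wrist");np.savez("c5.npz",**c);w=capture("wrist")
b=capture("side")
W=cv2.resize(w[120:300,230:410],(400,400),interpolation=2)
B=cv2.resize(b[110:190,275:355],(400,400),interpolation=2)
cv2.imwrite("pics/g.png",np.hstack([W,B]))
E
```

```text
[0.55734605 0.15844228 0.17464273] [-0.31148064  0.19393021  0.07698321]
```

View pics/g.png

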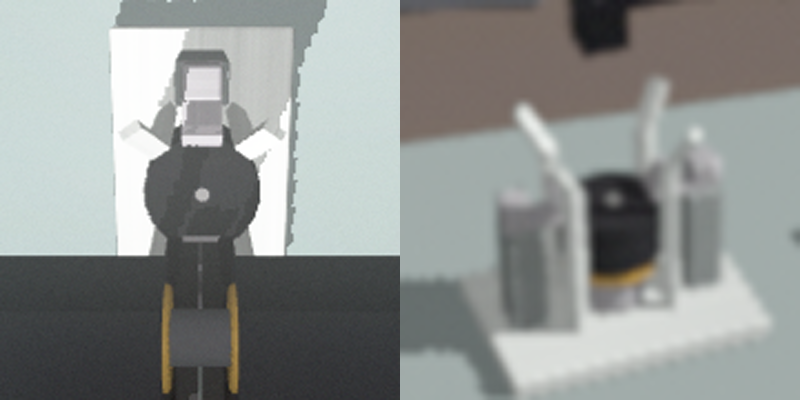

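In the last view both catches overlap the core's rim, at (203,142) and (200,240). The core's dot is back at the 70 mm height and the follower is held down. The arm is clear, so I'm handing in.

```bash
python3 -c "
from station import *
print(finish_job())"
```

```text
the job is handed in; nothing more can be done
None
```

I loaded the solid 50 mm core: I laid it flat in the magazine's mouth, pressed it down mid-top with the closed fingertips to just under 65 mm, and lifted clear. I handed the job in at about 11.5 s, and no verdict was reported.

- **Catches:** the last wrist and side pictures show the core level and centred, with both catches overlapping its rim. Its top is near 70 mm by eye; I did not compute it.
- **Follower:** it is visibly held down with the arm raised. I judged this from the pictures and did not measure its travel.
- **Forces:** the highest reading was about 5.6 N, while pressing. That is slightly below the roughly 7–8 N I expected from the spring figures. The final readings were near 0 N, with the gripper well above the magazine.
- **Disagreements:** the camera estimates of the magazine's position differed by about 3–4 mm. I used the wrist-camera values. The core went into the mouth with almost no side force (under 1.5 N).

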